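Bolt the lid of the cap steriliser

TASK

Lock the lid of the low cap steriliser on the bottling counter: press the spring catch bar beside the bolt down with one fingertip and, keeping it held down all the way, push the bolt's upright tab with the other finger until the bolt is fully home in its keeper, then take the hand away so that the catch springs back up and locks it. Push and press only: grasp and lift nothing, and leave the two bottles and the small tin where they stand.

Things in the scene. Friction and masses are not known exactly. Their poses are not given: they have to be found in the camera images.
- steriliser: Low box, 240 (its x) x 340 (its y) mm, fixed to the counter; origin at the centre of its underside, z up. Flat top 64 mm up. On it, parallel to its y axis, lie the catch bar (centred on x = -32 mm) and the bolt (x = +32 mm), which slides toward +y through two staples (y = -70 and +47 mm, tops 80 mm up) into a keeper block (y = 70 to 96 mm, top 84 mm up).
- bolt (a joint): Bolt travel in m along the box's +y: 0 fully back (starts at 0 to 0.004), 0.052 fully home at its stop. About 3 N moves it; it stays where left. Its lug is blocked by two teeth of the catch: with the catch up it moves only between 0 and 0.005 or, home, 0.047 and 0.052; if the catch is let go in between, it traps the bolt halfway.
- bolt_tab (a point): Centre of the top face of the bolt's upright steel tab, the part to push: 12 mm along the slide (box y), 22 mm across (box x), top 120 mm above the counter; it stands on the round bar (12 mm thick, top 78 mm up). A lug 8 mm wide runs from it toward the catch, top 88 mm up. Axes as the box's; moves with the bolt.
- catch (a joint): How far the catch bar is pressed down, in m: 0 up, 0.012 at its bottom stop. It springs up by itself; about 3 N starts it and 6 N holds it at the bottom. The bolt is free to pass when it is pressed beyond 0.008.
- catch_top (a point): Centre of the flat top of the catch bar, the face to press: 130 mm along the slide (box y, 65 mm each way), 24 mm wide (box x); 104 mm above the counter when up, 92 mm fully down. Moves straight down wherever it is pressed. Its centre line is 64 mm from the tab's; clear gap between their near sides 41 mm. Axes as the box's.
- bottle_a: Brown glass bottle with a white cap, 60 mm across, 190 mm tall, standing loose on the counter; origin at the centre of its underside. Leave alone.
- bottle_b: A second such bottle, the same size; origin at the centre of its underside. Leave alone.
- cap_tin: Small aluminium tin, 52 mm across, 42 mm tall, standing loose on the steriliser's lid; origin at the centre of its underside. Leave alone.

How it is judged:
By the outcome, as a careful person would: the job done as asked, in the order asked, and still so for the second after the job is handed in, with the robot touching nothing.
It also fails if it takes over 35 s, if anything falls off the work surface, if the arm or the gripper's body presses on something with over 40 N, if the wrist force passes 120 N, or if a joint passes its speed limit or range.

ROBOT

A 6-joint arm with a two-finger parallel gripper is mounted at the origin on the work surface. World frame = base frame: x ahead of the robot, y to its left, z up, the work surface at z = 0. Lengths are in m, angles in rad, forces in N, time in s.
With the tool pointing down it reaches from about 0.325 to 0.9 m from the base axis. Payload 6.1 kg.
Tool frame: the origin (TCP) lies midway between the tips of the shut fingers; the grasp point (between the pads) lies 19 mm behind it; z points along the fingers, y is the line along which they close (so a half turn about z gives the same grasp; the last joint's range is limited). The gripper opens to 85 mm and grips with 20 to 120 N. Pads are 22 mm wide; open, the fingers measure 114 mm over their backs; the gripper's body (76 mm by 85 mm) begins 54 mm behind the grasp point. The pads swing forward as they close: fully open they stand 13 mm farther back than shut.
Start: joints at [1.168, 0.22, 1.526, -0, 1.395, -0.126], TCP at [0.171, 0.601, 0.231] pointing down, gripper open.
Joint ranges: [-2.98, 2.98], [-0.91, 2.08], [0.09, 2.57], [-1.24, 4.39], [0.2, 2.65], [-2.68, 2.68]. Speed limits (rad/s): [2.57, 2.57, 3.01, 3.14, 3.14, 3.14].

INTERFACE

Orientations are given as a rotation vector (axis times angle).
In Python, from station import r gives the robot as it stands. The module is installed in compiled form; this text tells all that it offers.
- The arm moves only by the tool servo_tool, never from a script. Its argument "targets" is a list that holds one entry, the list of rows, each a list of 7 numbers: the shift along the tool's x, y, z normalised to -1 to 1, where 1 is 30 mm, then the turn, a rotation vector about the tool's x, y, z normalised to -1 to 1, where 1 is 4 degrees, then the closure, from 0 (fully open) to 1 (shut). A call has 1 to 8 rows; each row shifts and turns the commanded pose from where the row before left it, along the tool's axes as they then stand; what a row does not reach is not made up. A row lasts 1/8 s, in which the tool goes at most 62.5 mm and 10.7 degrees, less where a joint would pass 70% of its speed; a pose out of reach is approached as far as the arm can. A call with a number of a shift or a turn outside -1 to 1 is refused whole. A call with a gripper value outside its range is refused whole. The fingers move at their own pace and stop on an object; "force" is the grip in N (left out, the last holds). Time passes only in rows, so rows that do not move let the fingers close. It gives the time, the measured TCP pose, the force, the opening and the grip force at its end, in the units of the state.
- r.get_state(): the state, without advancing time (a new reading comes with each control period).
- r.grab_frame(name): name is "scene" or "side" or "wrist"; returns the picture (480x640x3 uint8, red, green, blue); there is no depth.
- r.camera_info(name): a dict with "fx", "fy", "cx", "cy" (pixels), "R" (3x3) and "t" (3): a world point X has camera coordinates R X + t; the wrist camera has in their place "T_tool_cam" (4x4, takes a point from camera to tool coordinates, whose origin is the TCP and whose axes are the flange's). Camera axes: x right, y down, z forward; pixel columns grow to the right and rows downward; lengths in m; the calibration is good to about 2 mm. A picture is of the moment at which its call begins: read the wrist's pose just before it. camera_info takes no time and is no camera call.
- r.close_job(): hands the job in; it is judged then, once.
The state is a dict: "time_s": time; "q": joint angles; "qd": joint speeds; "effort": joint torques, N m; "tcp_pos": TCP position; "ee_rot": TCP orientation; "wrist_force": force on the tool from outside, world axes, zero at the start; "wrist_torque": the same for the moment, N m; "opening": opening from 0.0 (shut) to 1.0 (fully open); "gripper_force": force on a finger pad.
Only numpy, scipy, OpenCV 4.12 (cv2) and the standard library are available. Lean on these libraries where they do the work, as an engineer would, in place of code of your own. Each camera call takes 0.05 s, during which the arm holds its last target. There are 200 camera calls.

## Working session

There is one attempt and no reset: what is moved stays moved. The work goes in short steps, Python scripts to look and compute and a tool call to move; the robot and the scene stay as the last step left them, time stands still between calls to the robot, and variables do not carry over. Pictures are saved under pics/ and viewed, at most 10 in all, crops included, and the job is handed in when it is done.

Besides the shell and the picture viewer there is one more tool, called after ">>>" by a JSON object that holds its "name" and its "arguments". servo_tool: Moves the arm, as the interface text tells. Its arguments: {"type":"object","properties":{"targets":{"type":"array"},"force":{"type":"number"}},"required":["targets"]}

```bash
mkdir -p pics
python3 - <<'E'
from station import r
import cv2
s=r.get_state();print({k:s[k] for k in('time_s','tcp_pos','ee_rot','opening','wrist_force')})
for n in('scene','side','wrist'):
    c=r.camera_info(n);print(n,c)
    cv2.imwrite(f'pics/{n}0.png',r.grab_frame(n)[:,:,::-1])
E
```

```text
{'time_s': 0.0, 'tcp_pos': array([0.17053819, 0.60063561, 0.2301712 ]), 'ee_rot': array([-4.33277541e-01, -3.11103264e+00,  3.01512030e-03]), 'opening': 1.0064616834230216, 'wrist_force': array([0.06411801, 0.54671001, 0.26266497])}
scene {'fx': 569.9381454413801, 'fy': 569.9381454413801, 'cx': 326.00566494023127, 'cy': 240.45931889567385, 'R': array([[-0.81715205,  0.57632397,  0.01063997],
       [ 0.4546069 ,  0.65570221, -0.60281605],
       [-0.35439399, -0.48775537, -0.79780925]]), 't': array([ 0.45494059, -0.28346715,  1.29210645])}
side {'fx': 474.941207356772, 'fy': 474.941207356772, 'cx': 315.96832179209696, 'cy': 237.8343707307984, 'R': array([[ 0.69779269, -0.71620031,  0.011936  ],
       [-0.51135403, -0.5097418 , -0.6918673 ],
       [ 0.50159985,  0.47667642, -0.72192602]]), 't': array([-0.37407807,  0.458504  ,  0.56852402])}
wrist {'fx': 370.2694195000286, 'fy': 370.2694195000286, 'cx': 320.072848066842, 'cy': 235.80495575911175, 'T_tool_cam': array([[-7.79020730e-04, -9.45271503e-01, -3.26283892e-01,
         8.50655324e-02],
       [ 9.99999557e-01, -9.08715742e-04,  2.45070974e-04,
         5.21603482e-04],
       [-5.28157917e-04, -3.26283556e-01,  9.45271793e-01,
        -1.42771241e-01],
       [ 0.00000000e+00,  0.00000000e+00,  0.00000000e+00,
         1.00000000e+00]])}
```

View pics/scene0.png

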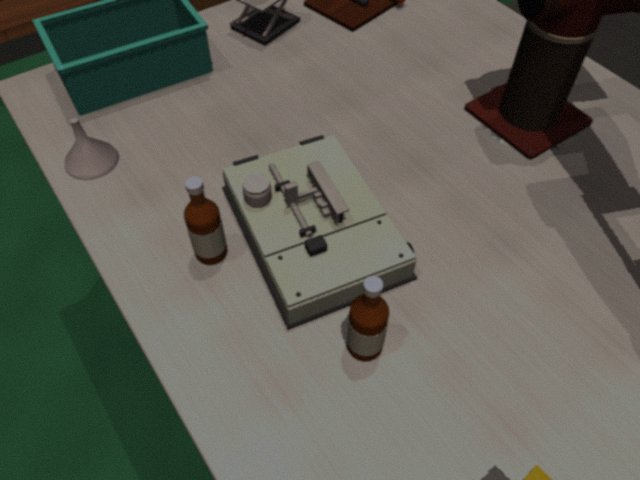

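View pics/side0.png

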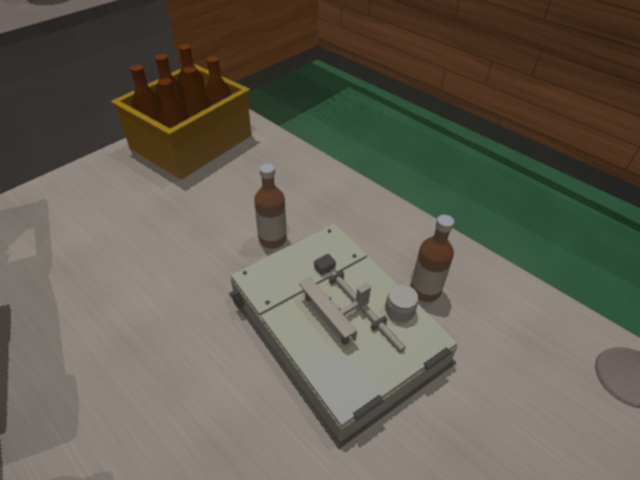

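View pics/wrist0.png

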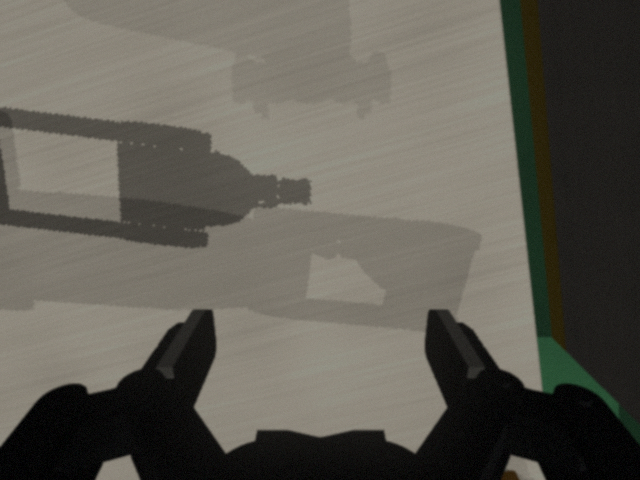

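The scene view shows the box with corners near (224,185), (330,140), (412,262) and (290,322), the tab near (291,190), and the catch from (315,165) to (342,215). The side view shows the same, with the tab near (363,290). The wrist view shows only bare counter. I'll enlarge the box.

Run:
```python
import cv2
a=cv2.imread('pics/scene0.png')[130:330,180:430];cv2.imwrite('pics/sc.png',cv2.resize(a,None,fx=3,fy=3,interpolation=2))
a=cv2.imread('pics/side0.png')[215:435,220:480];cv2.imwrite('pics/sd.png',cv2.convertScaleAbs(cv2.resize(a,None,fx=2.7,fy=2.7,interpolation=2),alpha=1.2))
```

```text
(no output)
```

View pics/sc.png

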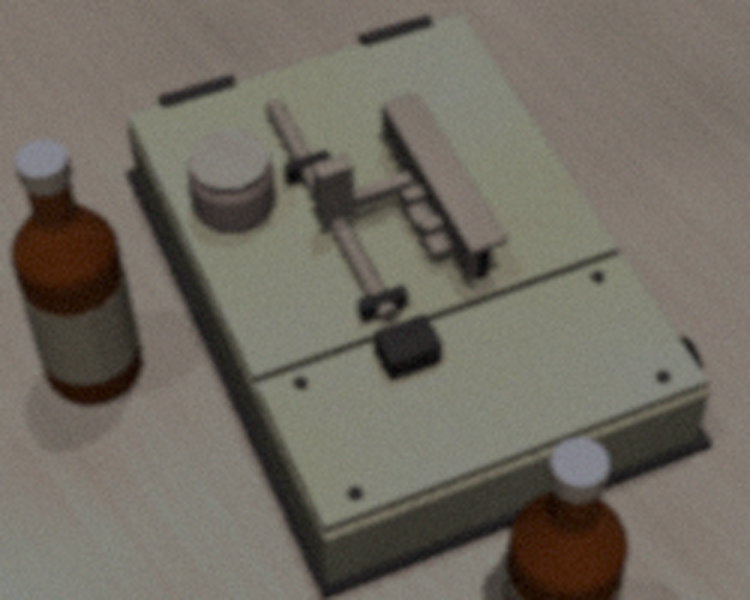

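View pics/sd.png

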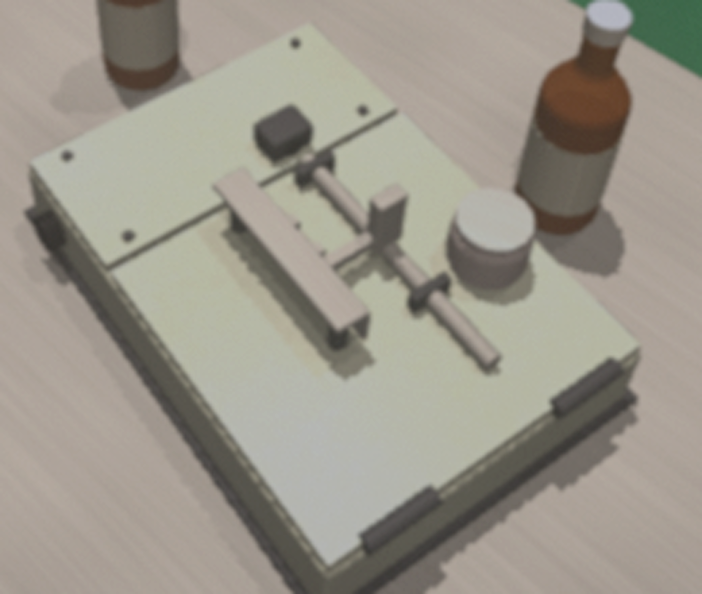

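The crops show the catch top corners, the tab top (scene crop (333,170), side crop (388,195)), the lid corners, and the dark keeper at the +y end. The bolt is back. Next I'll fit the pose.

```bash
cat > geo.py <<'E'
import numpy as np
from station import r
from scipy.optimize import least_squares
from scipy.spatial.transform import Rotation as Ro
def proj(n,X):
    c=r.camera_info(n);p=np.atleast_2d(X)@np.array(c['R']).T+c['t']
    return p[:,:2]/p[:,2:]*[c['fx'],c['fy']]+[c['cx'],c['cy']]
def box2w(P,x,y,a):
    P=np.atleast_2d(P).astype(float);c,s=np.cos(a),np.sin(a)
    return np.c_[x+c*P[:,0]-s*P[:,1],y+s*P[:,0]+c*P[:,1],P[:,2]]
E
python3 - <<'E'
from geo import *
lid=[[.12,-.17],[-.12,-.17],[-.12,.17],[.12,.17]]
sl=np.array([[132,118],[463,17],[706,385],[322,527]])/3+[180,130]
dl=np.array([[638,350],[328,565],[30,162],[308,22]])/2.7+[220,215]
cat=[[-.02,-.065],[-.044,-.065],[-.044,.065],[-.02,.065]]
sc=np.array([[383,103],[412,95],[507,238],[472,247]])/3+[180,130]
dc=np.array([[367,307],[335,328],[215,185],[243,168]])/2.7+[220,215]
st=np.array([[333,170]])/3+[180,130]; dt=np.array([[388,195]])/2.7+[220,215]
# tin top/bottle caps (scene, side)
oth={'tin':((230,155),(495,218),.106),'botA':((42,155),(609,12),.19),'botB':((580,458),None,.19)}
def pts(p):
    x,y,a,cy,ty=p[:5]
    L=box2w(np.c_[lid,[.064]*4],x,y,a);C=box2w(np.c_[cat,[.104]*4]+[0,cy,0],x,y,a);T=box2w([[.032,ty,.12]],x,y,a)
    return L,C,T
def res(p):
    L,C,T=pts(p);o=[]
    for n,l,c,t,k in(('scene',sl,sc,st,5),('side',dl,dc,dt,7)):
        o+=[proj(n,L)-l+p[k:k+2],proj(n,C)-c+p[k:k+2],2*(proj(n,T)-t+p[k:k+2])]
    return np.r_[np.vstack(o).ravel(),p[5:9]*1.]
s=least_squares(res,[.4,.4,2.,0,-.04,0,0,0,0],loss='soft_l1',x_scale=[.1,.1,.1,.1,.1,1,1,1,1])
for a0 in(0,-2,1,3):
    q=least_squares(res,[.4,.4,a0,0,-.04,0,0,0,0],loss='soft_l1',x_scale=[.1,.1,.1,.1,.1,1,1,1,1])
    if q.cost<s.cost:s=q
print(s.cost,s.x.round(4));print(s.fun[:-4].reshape(-1,2).round(1).tolist())
p=s.x;x,y,a=p[:3]
def ray(n,uv,z):
    c=r.camera_info(n);R=np.array(c['R']);C=-R.T@c['t'];d=R.T@[(uv[0]-c['cx'])/c['fx'],(uv[1]-c['cy'])/c['fy'],1]
    return C+d*(z-C[2])/d[2]
for k,(u,v,z) in oth.items():
    for n,w in(('scene',np.array(u)/3+[180,130]),('side',None if v is None else np.array(v)/2.7+[220,215])):
        if w is None: continue
        X=ray(n,w,z);d=X[:2]-[x,y];print(k,n,X.round(3),'box',round(d@[np.cos(a),np.sin(a)],3),round(d@[-np.sin(a),np.cos(a)],3))
st=r.get_state();print(Ro.from_rotvec(st['ee_rot']).as_matrix().round(3),st['q'])
print('tab',pts(p)[2],'catch c',box2w([[-.032,p[3],.104]],x,y,a))
E
```

```text
Traceback (most recent call last):
  File "geo.py", line 6, in proj
    c=r.camera_info(n);p=np.atleast_2d(X)@np.array(c['R']).T+c['t']
ValueError: time passes only in moves, steps and waits
```

`camera_info` can't be called this often, so I'll cache it.

```bash
sed -i "s/^def proj/CI={n:r.camera_info(n) for n in('scene','side','wrist')}\ndef proj/; s/c=r.camera_info(n);p/c=CI[n];p/" geo.py
cat > fit.py <<'E'
from geo import *
lid=[[.12,-.17],[-.12,-.17],[-.12,.17],[.12,.17]]
sl=np.array([[132,118],[463,17],[706,385],[322,527]])/3+[180,130]
dl=np.array([[638,350],[328,565],[30,162],[308,22]])/2.7+[220,215]
cat=[[-.02,-.065],[-.044,-.065],[-.044,.065],[-.02,.065]]
sc=np.array([[383,103],[412,95],[507,238],[472,247]])/3+[180,130]
dc=np.array([[367,307],[335,328],[215,185],[243,168]])/2.7+[220,215]
st=np.array([[333,170]])/3+[180,130]; dt=np.array([[388,195]])/2.7+[220,215]
oth={'tin':((230,155),(495,218),.106),'botA':((42,155),(609,12),.19),'botB':((580,458),None,.19)}
def pts(p):
    x,y,a,cy,ty=p[:5]
    L=box2w(np.c_[lid,[.064]*4],x,y,a);C=box2w(np.c_[cat,[.104]*4]+[0,cy,0],x,y,a);T=box2w([[.032,ty,.12]],x,y,a)
    return L,C,T
def res(p):
    L,C,T=pts(p);o=[]
    for n,l,c,t,k in(('scene',sl,sc,st,5),('side',dl,dc,dt,7)):
        o+=[proj(n,L)-l+p[k:k+2],proj(n,C)-c+p[k:k+2],2*(proj(n,T)-t+p[k:k+2])]
    return np.r_[np.vstack(o).ravel(),p[5:9]*1.]
s=min((least_squares(res,[.4,.4,a0,0,-.04,0,0,0,0],loss='soft_l1',x_scale=[.1,.1,.1,.1,.1,1,1,1,1]) for a0 in(0,1,2,3,-2,-1)),key=lambda q:q.cost)
print(s.cost,s.x.round(4).tolist());print(s.fun[:-4].reshape(-1,2).round(1).tolist())
p=s.x;x,y,a=p[:3]
def ray(n,uv,z):
    c=CI[n];R=np.array(c['R']);C=-R.T@c['t'];d=R.T@[(uv[0]-c['cx'])/c['fx'],(uv[1]-c['cy'])/c['fy'],1]
    return C+d*(z-C[2])/d[2]
for k,(u,v,z) in oth.items():
    for n,w in(('scene',np.array(u)/3+[180,130]),('side',None if v is None else np.array(v)/2.7+[220,215])):
        if w is None: continue
        X=ray(n,w,z);d=X[:2]-[x,y];print(k,n,X.round(3),'box',round(d@[np.cos(a),np.sin(a)],3),round(d@[-np.sin(a),np.cos(a)],3))
st=r.get_state();print(Ro.from_rotvec(st['ee_rot']).as_matrix().round(3),st['q'])
print('tab',pts(p)[2],'catch c',box2w([[-.032,p[3],.104]],x,y,a))
E
python3 fit.py
```

```text
24.983267429117042 [0.5865, -0.0004, -0.1894, -0.01, -0.0234, 0.6017, 0.8933, 0.4346, 2.2865]
[[-3.2, -1.3], [-0.2, -2.0], [2.5, 0.4], [-0.3, 2.8], [-0.7, 0.3], [1.5, -0.8], [0.4, 0.8], [-0.6, 2.1], [-0.1, -1.1], [3.3, -1.2], [-0.3, 2.9], [-2.4, -0.9], [0.9, -0.7], [1.2, 1.5], [0.8, 1.2], [-1.5, -0.7], [-0.1, -0.7], [-0.8, -0.2]]
tin scene [ 0.652 -0.082  0.106] box 0.079 -0.068
tin side [ 0.652 -0.085  0.106] box 0.081 -0.071
botA scene [ 0.767 -0.067  0.19 ] box 0.19 -0.031
botA side [ 0.768 -0.069  0.19 ] box 0.191 -0.033
botB scene [0.651 0.245 0.19 ] box 0.018 0.253
[[-0.962  0.273 -0.001]
 [ 0.273  0.962 -0.001]
 [ 0.    -0.002 -1.   ]] [ 1.16788609e+00  2.21061512e-01  1.52734693e+00  1.74518511e-05
  1.39470667e+00 -1.26100014e-01]
tab [[ 0.61352693 -0.02950067  0.12      ]] catch c [[ 0.55320627 -0.00423078  0.104     ]]
```

```bash
cat > plan.py <<'E'
import sys
from geo import *
# plan.py  boxx boxy z  -> rows in tool axes
B=(.5865,-.0004,-.1894)
bx,by,z=map(float,sys.argv[1:4]);N=int(sys.argv[4]) if len(sys.argv)>4 else 0
st=r.get_state();R=Ro.from_rotvec(st['ee_rot']);p=np.array(st['tcp_pos'])
g=box2w([[bx,by,z]],*B)[0];a=B[2]
G=Ro.from_matrix(np.array([[-np.sin(a),np.cos(a),0],[np.cos(a),np.sin(a),0],[0,0,-1]]).T)
w=(R.inv()*G).as_rotvec();d=g-p
print('t',st['time_s'],'tcp',p.round(4),'goal',g.round(4),'turn deg',np.degrees(w).round(2),'shift/30mm',(R.inv().apply(d)/.03).round(2),'open',st['opening'],'F',st['wrist_force'].round(2))
if N:
    for i in range(N):
        v=R.inv().apply((g-p)/(N-i))/.03; t=np.degrees((R.inv()*G).as_rotvec()/(N-i))/4
        row=np.r_[v.round(2),t.round(2)];print(row.tolist())
        p=p+R.apply(row[:3]*.03);R=R*Ro.from_rotvec(np.radians(row[3:]*4))
E
python3 plan.py 0 -.05 .2 27
```

```text
t 0.15 tcp [0.1706 0.6008 0.2304] goal [ 0.5771 -0.0495  0.2   ] turn deg [-8.000e-02  5.000e-02  8.499e+01] shift/30mm [-18.96 -17.15   1.04] open 1.0012931067696518 F [ 0.18 -0.26 -0.04]
[-0.7, -0.64, 0.04, -0.0, 0.0, 0.79]
[-0.74, -0.6, 0.04, -0.0, 0.0, 0.79]
[-0.77, -0.55, 0.04, -0.0, 0.0, 0.79]
[-0.8, -0.51, 0.04, -0.0, 0.0, 0.79]
[-0.82, -0.47, 0.04, -0.0, 0.0, 0.79]
[-0.85, -0.42, 0.04, -0.0, 0.0, 0.79]
[-0.87, -0.37, 0.04, -0.0, 0.0, 0.79]
[-0.89, -0.32, 0.04, -0.0, 0.0, 0.79]
[-0.91, -0.27, 0.04, -0.0, 0.0, 0.79]
[-0.92, -0.22, 0.04, -0.0, 0.0, 0.79]
[-0.93, -0.17, 0.04, -0.0, 0.0, 0.79]
[-0.94, -0.12, 0.04, -0.0, 0.0, 0.78]
[-0.94, -0.07, 0.04, -0.0, 0.0, 0.79]
[-0.95, -0.02, 0.04, -0.0, 0.0, 0.78]
[-0.95, 0.03, 0.04, -0.0, 0.0, 0.79]
[-0.94, 0.08, 0.04, -0.0, 0.0, 0.78]
[-0.94, 0.14, 0.04, -0.0, 0.0, 0.79]
[-0.93, 0.19, 0.04, -0.0, 0.0, 0.78]
[-0.91, 0.24, 0.04, -0.0, 0.0, 0.79]
[-0.9, 0.29, 0.03, -0.0, 0.0, 0.78]
[-0.88, 0.34, 0.04, -0.0, 0.0, 0.79]
[-0.87, 0.38, 0.03, -0.0, 0.0, 0.78]
[-0.84, 0.43, 0.04, -0.0, 0.0, 0.79]
[-0.82, 0.48, 0.03, -0.0, 0.01, 0.78]
[-0.79, 0.52, 0.03, -0.0, 0.0, 0.79]
[-0.76, 0.56, 0.04, -0.0, 0.01, 0.78]
[-0.73, 0.6, 0.03, -0.01, 0.0, 0.79]
```

>>> {"name": "servo_tool", "arguments": {"targets": [[[-0.7,-0.64,0,0,0,0.8,0.41],[-0.74,-0.6,0,0,0,0.8,0.41],[-0.77,-0.55,0,0,0,0.8,0.41],[-0.8,-0.5,0,0,0,0.8,0.41],[-0.82,-0.47,0,0,0,0.8,0.41],[-0.85,-0.42,0,0,0,0.8,0.41],[-0.87,-0.37,0,0,0,0.8,0.41],[-0.9,-0.32,0,0,0,0.8,0.41]]]}}

```text
time_s: 1.15
tcp_pos: [0.2915, 0.4072, 0.231]
ee_rot: [-1.114, -2.937, 0.001]
wrist_force: [-0.3, 0.1, 1.4]
opening: 0.588
gripper_force: 0.0
```

>>> {"name": "servo_tool", "arguments": {"targets": [[[-0.9,-0.27,0,0,0,0.8,0.41],[-0.92,-0.22,0,0,0,0.8,0.41],[-0.93,-0.17,0,0,0,0.8,0.41],[-0.94,-0.12,0,0,0,0.8,0.41],[-0.94,-0.07,0,0,0,0.8,0.41],[-0.95,-0.02,0,0,0,0.8,0.41],[-0.95,0.03,0,0,0,0.8,0.41],[-0.94,0.08,0,0,0,0.8,0.41]]]}}

```text
time_s: 2.15
tcp_pos: [0.4101, 0.2138, 0.2311]
ee_rot: [-1.738, -2.617, 0.0]
wrist_force: [-0.4, 0.5, -1.3]
opening: 0.585
gripper_force: 0.0
```

```bash
python3 plan.py 0 -.05 .2 11
```

```text
t 2.15 tcp [0.4101 0.2138 0.2311] goal [ 0.5771 -0.0495  0.2   ] turn deg [-2.000e-02  0.000e+00  3.369e+01] shift/30mm [-10.25   1.72   1.04] open 0.5854765431081063 F [-0.43  0.51 -1.29]
[-0.93, 0.16, 0.09, -0.0, 0.0, 0.77]
[-0.92, 0.21, 0.09, -0.0, 0.0, 0.77]
[-0.91, 0.25, 0.1, -0.0, 0.0, 0.76]
[-0.9, 0.3, 0.09, -0.0, 0.0, 0.77]
[-0.88, 0.35, 0.1, -0.0, 0.0, 0.76]
[-0.86, 0.4, 0.09, -0.0, 0.0, 0.77]
[-0.83, 0.44, 0.1, -0.0, 0.0, 0.76]
[-0.81, 0.49, 0.09, -0.0, 0.0, 0.77]
[-0.78, 0.53, 0.1, -0.0, 0.0, 0.76]
[-0.75, 0.57, 0.09, -0.0, 0.0, 0.77]
[-0.73, 0.61, 0.1, -0.0, 0.0, 0.76]
```

>>> {"name": "servo_tool", "arguments": {"targets": [[[-0.93,0.16,0.1,0,0,0.77,0.41],[-0.92,0.21,0.1,0,0,0.77,0.41],[-0.91,0.25,0.1,0,0,0.76,0.41],[-0.9,0.3,0.1,0,0,0.77,0.41],[-0.88,0.35,0.1,0,0,0.76,0.41],[-0.86,0.4,0.1,0,0,0.77,0.41],[-0.83,0.44,0.1,0,0,0.76,0.41],[-0.81,0.49,0.1,0,0,0.77,0.41]]]}}

```text
time_s: 3.15
tcp_pos: [0.5319, 0.0225, 0.2069]
ee_rot: [-2.254, -2.188, 0.0]
wrist_force: [0.4, -0.5, -0.2]
opening: 0.59
gripper_force: 0.0
```

>>> {"name": "servo_tool", "arguments": {"targets": [[[-0.78,0.53,0.1,0,0,0.76,0.41],[-0.75,0.57,0.1,0,0,0.77,0.41],[-0.73,0.61,0.1,0,0,0.76,0.41],[0,0,0,0,0,0,0.41],[0,0,0,0,0,0,0.41]]]}}

```text
time_s: 3.78
tcp_pos: [0.5769, -0.048, 0.1979]
ee_rot: [-2.418, -2.004, 0.001]
wrist_force: [-0.4, 0.4, 0.6]
opening: 0.586
gripper_force: 0.0
```

```bash
python3 plan.py 0 -.05 .15
python3 - <<'E'
from station import r
import cv2
cv2.imwrite('pics/w1.png',r.grab_frame('wrist')[:,:,::-1])
E
```

```text
t 3.775 tcp [ 0.5769 -0.048   0.1979] goal [ 0.5771 -0.0495  0.15  ] turn deg [-0.07 -0.02  0.14] shift/30mm [-0.05  0.02  1.6 ] open 0.5859554846897076 F [-0.39  0.36  0.63]
```

View pics/w1.png

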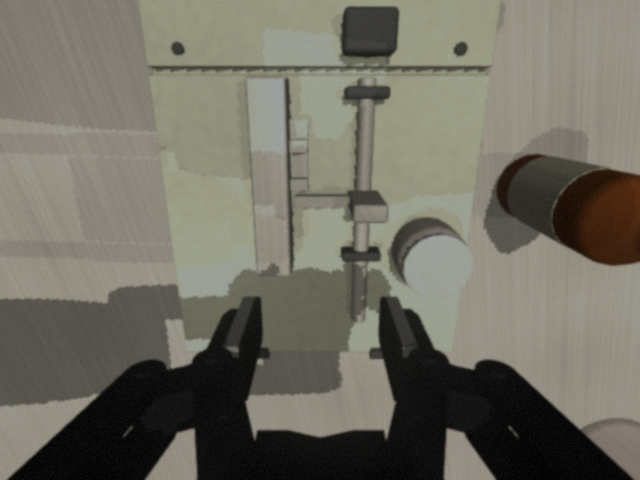

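The wrist view shows the catch top at corners (247,80), (287,80), (290,275) and (256,275). The tab top face is centred near (370,213), and the fingers straddle both lines behind the tab. I'll check against the wrist calibration.

Run:
```python
from geo import *
B=(.5865,-.0004,-.1894)
st=r.get_state();R=Ro.from_rotvec(st['ee_rot']).as_matrix();c=CI['wrist'];T=np.array(c['T_tool_cam'])
M=R@T[:3,:3];C=R@T[:3,3]+st['tcp_pos']
def f(uv,z):
    d=M@[(uv[0]-c['cx'])/c['fx'],(uv[1]-c['cy'])/c['fy'],1];X=C+d*(z-C[2])/d[2];e=X[:2]-B[:2];a=B[2]
    return np.round([e@[np.cos(a),np.sin(a)]*1e3,e@[-np.sin(a),np.cos(a)]*1e3,],1)
for n,u,z in[('c+y-x',(247,80),.104),('c+y+x',(287,80),.104),('c-y+x',(290,275),.104),('c-y-x',(256,275),.104),('tabL far',(354,206),.12),('tabR far',(386,206),.12),('tabR near',(387,221),.12),('tabL near',(355,221),.12),('tin',(438,265),.106),('keeperL',(343,10),.084),('keeperR',(398,10),.084)]: print(n,f(u,z))
print('TCP box',(lambda e:(e@[np.cos(B[2]),np.sin(B[2])],e@[-np.sin(B[2]),np.cos(B[2])]))(np.array(st['tcp_pos'])[:2]-B[:2]))
# finger tip inner edges in tool frame, assuming tip z ~ -6mm
for u in((262,297),(380,297),(240,297),(401,297)):
    d=T[:3,:3]@[(u[0]-c['cx'])/c['fx'],(u[1]-c['cy'])/c['fy'],1];s=(-.006-T[2,3])/d[2];print('finger',u,(T[:3,3]+d*s).round(4))
```

```text
c+y-x [-44.8  52.2]
c+y+x [-21.2  52.2]
c-y+x [-22.5 -74.3]
c-y-x [-46.4 -74.4]
tabL far [ 19.4 -20.2]
tabR far [ 39.  -20.2]
tabR near [ 40.2 -29.8]
tabL near [ 20.3 -29.8]
tin [ 79.9 -65.5]
keeperL [12.2 92.8]
keeperR [45.5 92.9]
TCP box (np.float64(-0.00048038182105387094), np.float64(-0.048317921126935885))
finger (262, 297) [ 0.0109 -0.0249 -0.006 ]
finger (380, 297) [ 0.0108  0.024  -0.006 ]
finger (240, 297) [ 0.0109 -0.034  -0.006 ]
finger (401, 297) [ 0.0108  0.0327 -0.006 ]
```

>>> {"name": "servo_tool", "arguments": {"targets": [[[0,-0.05,0.7,0,0,0,0.37],[0,0,0.7,0,0,0,0.37],[0,0,0.7,0,0,0,0.37],[0,0,0.6,0,0,0,0.37],[0,0,0,0,0,0,0.37],[0,0,0,0,0,0,0.37]]]}}

```text
time_s: 4.58
tcp_pos: [0.5764, -0.048, 0.1181]
ee_rot: [2.419, 2.004, 0.001]
wrist_force: [-0.2, 0.8, 0.1]
opening: 0.634
gripper_force: 0.0
```

```bash
python3 plan.py -.0015 -.048 .100
python3 - <<'E'
from station import r
import cv2
cv2.imwrite('pics/w2.png',r.grab_frame('wrist')[:,:,::-1])
E
```

```text
t 4.575 tcp [ 0.5764 -0.048   0.1181] goal [ 0.576  -0.0473  0.1   ] turn deg [ 0.06 -0.    0.14] shift/30mm [ 0.02 -0.02  0.6 ] open 0.6339916119590596 F [-0.2   0.84  0.15]
```

View pics/w2.png

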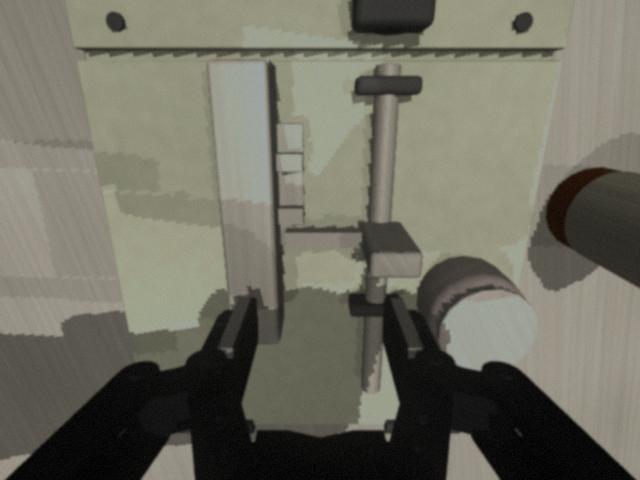

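The wrist view shows the left finger (about 236–258, row 310) over the catch (228–282). The right finger is in line behind the tab, with clear space to the tin. Next I'll descend gently until contact.

>>> {"name": "servo_tool", "arguments": {"targets": [[[0,0,0.15,0,0,0,0.37],[0,0,0.15,0,0,0,0.37],[0,0,0.15,0,0,0,0.37],[0,0,0.15,0,0,0,0.37],[0,0,0,0,0,0,0.37]]]}}

```text
time_s: 5.25
tcp_pos: [0.5758, -0.0482, 0.0991]
ee_rot: [-2.419, -2.004, 0.001]
wrist_force: [-1.3, 0.6, 2.7]
opening: 0.63
gripper_force: 1.2
```

>>> {"name": "servo_tool", "arguments": {"targets": [[[0,0,0.1,0,0,0,0.37],[0,0,0,0,0,0,0.37]]]}}

```text
time_s: 5.5
tcp_pos: [0.5759, -0.0482, 0.0963]
ee_rot: [2.42, 2.004, -0.0]
wrist_force: [-1.9, 1.0, 2.9]
opening: 0.631
gripper_force: 1.6
```

>>> {"name": "servo_tool", "arguments": {"targets": [[[0,0,0.1,0,0,0,0.37],[0,0,0,0,0,0,0.37]]]}}

```text
time_s: 5.75
tcp_pos: [0.576, -0.0482, 0.0933]
ee_rot: [2.419, 2.004, 0.0]
wrist_force: [-1.3, -0.9, 3.6]
opening: 0.627
gripper_force: 2.0
```

>>> {"name": "servo_tool", "arguments": {"targets": [[[0,0,0.1,0,0,0,0.37],[0,0,0,0,0,0,0.37]]]}}

```text
time_s: 6.0
tcp_pos: [0.576, -0.0482, 0.0902]
ee_rot: [2.42, 2.004, 0.0]
wrist_force: [-1.0, 0.7, 5.0]
opening: 0.634
gripper_force: 2.3
```

>>> {"name": "servo_tool", "arguments": {"targets": [[[0,0,0.07,0,0,0,0.37],[0,0,0,0,0,0,0.37],[0,0,0,0,0,0,0.37]]]}}

```text
time_s: 6.38
tcp_pos: [0.5761, -0.0482, 0.0884]
ee_rot: [2.419, 2.004, 0.0]
wrist_force: [-1.1, -0.3, 4.4]
opening: 0.627
gripper_force: 2.6
```

>>> {"name": "servo_tool", "arguments": {"targets": [[[0,0,0.05,0,0,0,0.37],[0,0,0,0,0,0,0.37]]]}}

```text
time_s: 6.62
tcp_pos: [0.5761, -0.0483, 0.0881]
ee_rot: [2.419, 2.004, -0.0]
wrist_force: [-5.6, 0.5, 13.3]
opening: 0.631
gripper_force: 6.5
```

The catch is at its bottom stop: 13 N, with the height no longer dropping. Now I'll push.

>>> {"name": "servo_tool", "arguments": {"targets": [[[0.15,0,0,0,0,0,0.37],[0.2,0,0,0,0,0,0.37],[0.2,0,0,0,0,0,0.37],[0,0,0,0,0,0,0.37]]]}}

```text
time_s: 7.12
tcp_pos: [0.58, -0.0339, 0.0883]
ee_rot: [2.416, 2.002, -0.001]
wrist_force: [-2.3, -5.3, 10.3]
opening: 0.628
gripper_force: 5.5
```

>>> {"name": "servo_tool", "arguments": {"targets": [[[0.2,0,0,0,0,0,0.37],[0.2,0,0,0,0,0,0.37],[0,0,0,0,0,0,0.37]]]}}

```text
time_s: 7.5
tcp_pos: [0.5823, -0.0222, 0.0883]
ee_rot: [2.416, 2.002, -0.001]
wrist_force: [-2.9, -7.8, 11.2]
opening: 0.63
gripper_force: 5.6
```

```bash
python3 plan.py -.0015 .011 .088
python3 - <<'E'
from station import r
import cv2
cv2.imwrite('pics/w3.png',r.grab_frame('wrist')[:,:,::-1])
E
```

```text
t 7.5 tcp [ 0.5823 -0.0222  0.0883] goal [0.5871 0.0107 0.088 ] turn deg [0.16 0.19 0.14] shift/30mm [ 1.11 -0.05  0.01] open 0.6304424114411388 F [-2.9  -7.82 11.19]
```

View pics/w3.png

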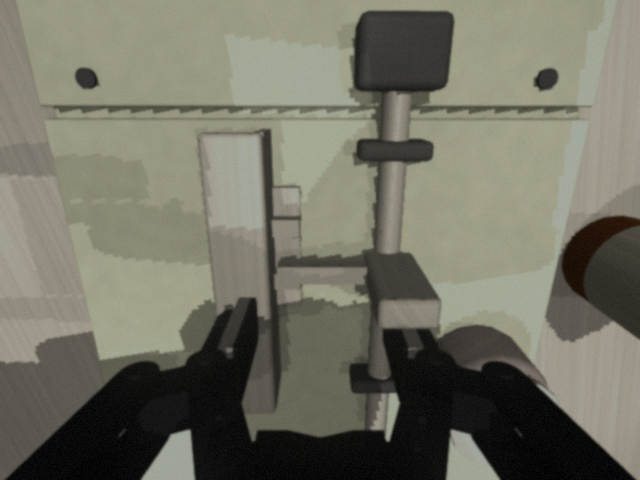

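The view shows the tab at (405,290) with the right finger against its back. The bolt has advanced past the first teeth and the catch is held down. I'll keep pushing.

>>> {"name": "servo_tool", "arguments": {"targets": [[[0.2,0,0,0,0,0,0.37],[0.2,0,0,0,0,0,0.37],[0.2,0,0,0,0,0,0.37],[0.2,0,0,0,0,0,0.37],[0,0,0,0,0,0,0.37]]]}}

```text
time_s: 8.18
tcp_pos: [0.5868, 0.0015, 0.0882]
ee_rot: [2.416, 2.002, -0.001]
wrist_force: [-2.1, -6.5, 9.9]
opening: 0.627
gripper_force: 5.4
```

>>> {"name": "servo_tool", "arguments": {"targets": [[[0.15,0,0,0,0,0,0.37],[0.1,0,0,0,0,0,0.37],[0,0,0,0,0,0,0.37]]]}}

```text
time_s: 8.55
tcp_pos: [0.5879, 0.0072, 0.0883]
ee_rot: [2.416, 2.0, -0.004]
wrist_force: [-3.5, -12.9, 10.8]
opening: 0.625
gripper_force: 8.7
```

>>> {"name": "servo_tool", "arguments": {"targets": [[[0.07,0,0,0,0,0,0.37],[0,0,0,0,0,0,0.37]]]}}

```text
time_s: 8.8
tcp_pos: [0.588, 0.0074, 0.0883]
ee_rot: [2.415, 1.998, -0.008]
wrist_force: [-6.1, -18.7, 11.9]
opening: 0.624
gripper_force: 11.5
```

Force rose to 18.7 N and motion stopped, so this is probably the end stop. I'll unload sideways, keep the catch down, and check before releasing it.

>>> {"name": "servo_tool", "arguments": {"targets": [[[-0.15,0,0,0,0,0,0.37],[-0.1,0,0,0,0,0,0.37],[0,0,0,0,0,0,0.37]]]}}

```text
time_s: 9.18
tcp_pos: [0.5878, 0.0063, 0.0883]
ee_rot: [2.419, 2.002, 0.006]
wrist_force: [-0.5, 3.5, 8.6]
opening: 0.63
gripper_force: 4.4
```

```bash
python3 plan.py -.0015 .011 .088
python3 - <<'E'
from station import r
import cv2
cv2.imwrite('pics/w4.png',r.grab_frame('wrist')[:,:,::-1])
E
```

```text
t 9.175 tcp [0.5878 0.0063 0.0883] goal [0.5871 0.0107 0.088 ] turn deg [ 0.2  -0.14  0.07] shift/30mm [ 0.14 -0.05  0.01] open 0.6301687928134478 F [-0.46  3.5   8.64]
```

View pics/w4.png

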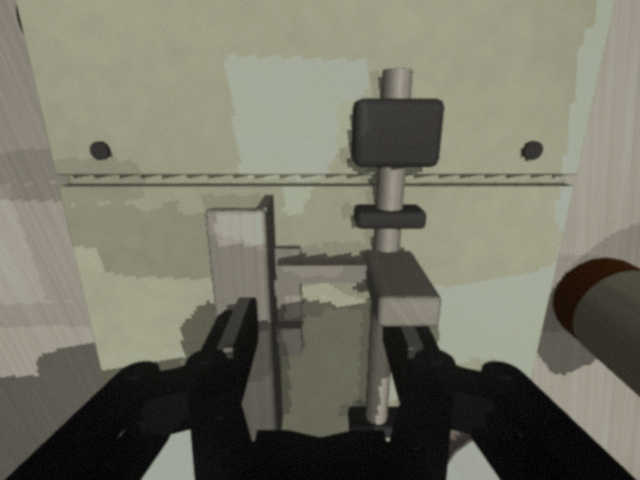

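The bolt tip now sticks out beyond the keeper (397,75). The tab top face spans rows 298–322. I'll measure the travel against the w2 picture.

Run:
```python
from geo import *
B=(.5865,-.0004,-.1894);a=B[2]
c=CI['wrist'];T=np.array(c['T_tool_cam'])
def f(uv,z,pos,rv):
    R=Ro.from_rotvec(rv).as_matrix();M=R@T[:3,:3];C=R@T[:3,3]+pos
    d=M@[(uv[0]-c['cx'])/c['fx'],(uv[1]-c['cy'])/c['fy'],1];X=C+d*(z-C[2])/d[2];e=X[:2]-B[:2]
    return np.round([e@[np.cos(a),np.sin(a)]*1e3,e@[-np.sin(a),np.cos(a)]*1e3],1)
P2=([.5764,-.048,.1181],[2.419,2.004,.001]);s=r.get_state();P4=(s['tcp_pos'],s['ee_rot'])
for nm,uv,z,P in[('w2 far',(395,252),.12,P2),('w2 near',(395,277),.12,P2),('w4 far',(405,298),.12,P4),('w4 near',(405,323),.12,P4),
 ('w2 lug',(325,230),.088,P2),('w4 lug',(325,265),.088,P4),('w2 rod end',(372,390),.072,P2),('w4 rod end',(377,424),.072,P4),('w4 tip',(397,70),.072,P4),('w4 keeper far',(400,100),.084,P4)]:print(nm,f(uv,z,*P))
```

```text
w2 far [ 28.8 -19.4]
w2 near [ 29.5 -30.6]
w4 far [27.7 31. ]
w4 near [28.4 21.3]
w2 lug [  0.6 -20.4]
w4 lug [ 1.2 29.3]
w2 rod end [  31.  -131.6]
w4 rod end [ 30.6 -72.8]
w4 tip [ 29.5 105.9]
w4 keeper far [29.  94.5]
```

The bolt travelled about 50 mm and was stopped hard, so it is home. Lift away.

>>> {"name": "servo_tool", "arguments": {"targets": [[[-0.05,0,0,0,0,0,0.37],[0,0,-0.2,0,0,0,0.37],[0,0,-0.3,0,0,0,0.37],[0,0,-0.5,0,0,0,0.37],[0,0,-0.8,0,0,0,0.37],[0,0,-0.9,0,0,0,0.37],[0,0,-0.9,0,0,0,0.37],[0,0,0,0,0,0,0.37]]]}}

```text
time_s: 10.22
tcp_pos: [0.5872, 0.0035, 0.1976]
ee_rot: [2.417, 2.001, 0.004]
wrist_force: [0.4, -0.7, -0.4]
opening: 0.63
gripper_force: 0.0
```

Run:
```python
from station import r
import cv2,numpy as np
s=r.get_state();print(s['time_s'],s['tcp_pos'],s['wrist_force'])
w=r.grab_frame('wrist')[:,:,::-1];d=r.grab_frame('side')[215:435,220:480,::-1]
d=cv2.resize(d,(400,338));w=w[20:460,150:560];w=cv2.resize(w,(400,429));o=np.zeros((430,800,3),'uint8');o[:429,:400]=w;o[:338,400:]=d
cv2.imwrite('pics/f.png',o)
```

```text
10.225 [0.58719249 0.00352023 0.19763079] [ 0.41405036 -0.65810825 -0.40570082]
```

View pics/f.png

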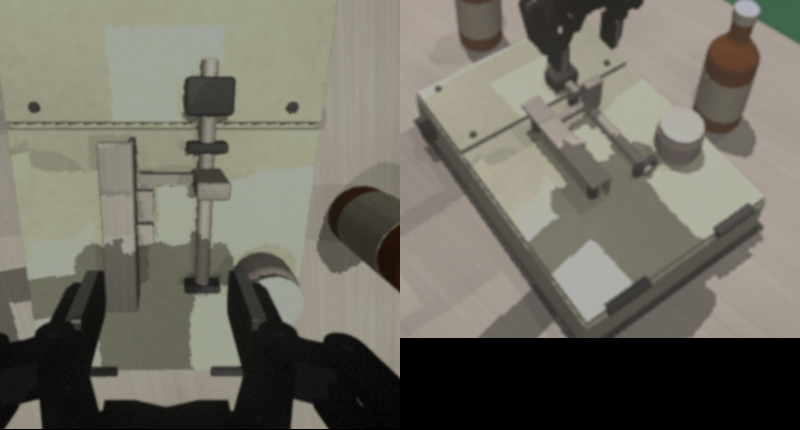

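The final view shows the lug (row 178) past all the teeth (rows 190–240), the catch raised, and the bolt through the keeper. The tin and bottles are undisturbed and the hand is clear.

```bash
python3 -c "
from station import r
print(r.close_job())"
```

```text
the job is handed in; nothing more can be done
None
```

The lid is locked and the job is handed in: the catch was held at its bottom stop while the bolt went about 50 mm to a hard stop, and in the final picture the catch looks back up behind the lug, with the bottles and tin where they stood and the hand clear.

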